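Third hand at the ukulele hanger jig

TASK

Set the flanged steel bush in the round recess of the beech hanger block, flange down, and let go of it. Then push the block flat and square against the spring-backed fence of the jig with a steady force of about 8 N, which holds the fence about half way along its travel; never drive the fence to its end stop. Finish while still holding that push, keeping off the bush so that I can fasten it, and leave the other things where they are.

Things in the scene. Friction and masses are not known exactly. Their poses are not given: they have to be found in the camera images.
- jig: Fixed assembly jig on the desk: a plywood bed 240 mm (its x) by 220 mm (its y) and 12 mm thick, with a sliding fence across its far (+x) part and a low aluminium rail, top 42 mm above the desk, near its +x edge behind the fence. Origin: centre of the bed's underside, on the desk; x points from the open near side towards the fence, z up.
- fence (a joint): Travel of the spring-backed fence in m: 0 = at rest, 0.026 = end stop; it grows as the fence is pushed in the jig's +x. The spring gives 0.6 N per mm from zero (8 N at about 13 mm), with no preload, and pushes the fence back when let go.
- fence_face (a point): Point on the fence's near face, half way along it, 26 mm above the desk; moves with the fence. Its axes are the jig's: x into the fence. The fence is an aluminium bar 170 mm long (y), 14 mm thick (x), its top 48.5 mm above the desk; at rest its face is 60 mm from the jig's origin along x.
- block: Loose plain beech hanger block, 60 mm (x) by 110 mm (y) by 28 mm high, about 140 g, lying on the jig bed a little way short of the fence and possibly skewed, recess up. Origin: centre of its underside (12 mm above the desk on the bed). Its +x long face is the one towards the fence; its -x long face is the one to push.
- seat (a point): Centre of the floor of the block's recess: a round recess 40 mm across and 6 mm deep in the middle of the block's top, so this point is 22 mm above the block's underside.
- bush: Loose steel bush, about 75 g, standing on the desk on its flange: a round flange 36 mm across and 6 mm thick with a stem 16 mm across rising 18 mm above it (24 mm in all). Origin: centre of the flange's underside; z along the stem, upwards.
- spacer: Bystander: plain steel cylinder without a flange, 22 mm across and 24 mm high, standing on the desk. Origin: centre of its underside. Leave it alone.
- dish: Bystander: small loose glass dish, 96 mm across, 30 mm high. Origin: centre of its underside. Leave it alone.
- screwdriver: Bystander: loose screwdriver 190 mm long lying on the desk. Leave it alone.
- harmonica: Bystander: loose harmonica 100 by 26 by 20 mm lying on the desk. Origin: centre of its underside. Leave it alone.
- picktin: Bystander: loose small flat tin 60 by 45 by 20 mm. Origin: centre of its underside. Leave it alone.

How it is judged:
On the way, in this order (a step that is already met when the one before it is completed fails the run):
1. the bush stands flange down in the block's recess, let go of (horizontal distance between bush and seat below 0.005 m and z of bush in the frame of seat between -0.003 and 0.003 m and angle between bush's own z axis and vertical below 0.1 rad and contact force between the fingers and bush below 0.3 N), for 0.2 s.
2. the block is pressed square against the fence, within the force band (value of joint fence between 0.0075 and 0.02 m and x of block in the frame of fence_face between -0.034 and -0.026 m and y of block in the frame of fence_face between -0.04 and 0.04 m and angle between the x axis of block and the x axis of fence_face, either way round below 0.06 rad and angle between block's own z axis and vertical below 0.06 rad and contact force between any of the fingers, the arm and block above 3 N), for 0.3 s.
At the end, for the whole second after the job is handed in: Through the last second the robot pushes the block (over 3 N), flat and square (0.06 rad), face within 4 mm of and middle within 40 mm of the fence's, fence held 7.5-20 mm along (4.5-12 N); bush upright (0.1 rad), flange down on the recess floor (3 mm; 5 mm of centre), fingers off it (all of step 1 and all of step 2); the arm keeps its last pose, push and grip.
It fails at once if the fence is driven to its end stop (beyond 24.5 mm) (value of joint fence above 0.0245 m).
It fails at once if another loose thing on the desk is moved more than 20 mm (distance of any of spacer, dish, screwdriver, harmonica, picktin from where it was at the start of the episode above 0.02 m).
It also fails if it takes over 54 s, if anything falls off the work surface, if the arm or the gripper's body presses on something with over 40 N, if the wrist force passes 120 N, or if a joint passes its speed limit or range.

ROBOT

A 7-joint arm with a two-finger parallel gripper is mounted at the origin on the work surface. World frame = base frame: x ahead of the robot, y to its left, z up, the work surface at z = 0. Lengths are in m, angles in rad, forces in N, time in s.
With the tool pointing down it reaches from about 0.4 to 0.85 m from the base axis. Payload 10.4 kg.
Tool frame: the origin (TCP) lies at the very end of the fingers, on their centre line; the grasp point (between the pads) lies 19 mm behind it; z points along the fingers, y is the line along which they close (so a half turn about z gives the same grasp; the last joint's range is limited). The gripper opens to 85 mm and grips with 20 to 120 N. Pads are 22 mm wide; open, the fingers measure 114 mm over their backs; the gripper's body (76 mm by 85 mm) begins 54 mm behind the grasp point. The pads swing forward as they close: fully open they stand 13 mm farther back than shut.
Start: joints at [-1.313, 0.332, -0.065, 1.46, 0.022, 1.35, -0.088], TCP at [0.173, 0.601, 0.231] pointing down, gripper open.
Joint ranges: [-2.6, 2.6], [-0.5, 2.12], [-1.47, 1.34], [0.16, 2.42], [-1.27, 4.41], [0.06, 2.06], [-2.6, 2.6]. Speed limits (rad/s): [2.22, 2.22, 2.79, 2.79, 3.14, 3.14, 3.14].

INTERFACE

Orientations are given as a unit quaternion [x, y, z, w].
In Python, from workcell import manip gives the robot as it stands.
- The arm moves only by the shell command python3 -m jog 'ROWS' [FORCE]. ROWS is rows parted by semicolons, their numbers by spaces, 1 to 20 of them, each of 7 numbers: a rotation vector rx, ry, rz in rad, then dx, dy, dz in m, then the opening from 0.0 (shut) to 1.0 (fully open); each row is the pose to reach, as a shift and turn from the pose commanded when the command began, along the tool's axes at that moment; what a row does not reach only later rows make up. A row lasts 1/8 s, in which the tool goes at most 0.0625 m and 0.188 rad, less where a joint would pass 70% of its speed; a pose out of reach is approached as far as the arm can. The fingers move at their own pace and stop on an object; FORCE is the grip in N (left out, the last holds). Time passes only in rows, so rows that do not move let the fingers close. It prints the time, the measured TCP pose, the force, the opening and the grip force at its end.
- manip.get_obs(): the state, without advancing time (a new reading comes with each control period).
- manip.camera(name): name is "side" or "top" or "wrist"; returns the picture (420x560x3 uint8, blue, green, red); there is no depth.
- manip.calibration(name): a dict with "fx", "fy", "cx", "cy" (pixels), "world_from_camera" (4x4, takes a point from camera to world coordinates); the wrist camera has in their place "tool_from_camera" (4x4, takes a point from camera to tool coordinates, whose origin is the TCP and whose axes are the flange's). Camera axes: x right, y up, looking along -z (the intrinsics and any distortion apply to the point x, -y, -z); pixel columns grow to the right and rows downward; lengths in m; the calibration is good to about 2 mm. A picture is of the moment at which its call begins: read the wrist's pose just before it. calibration takes no time and is no camera call.
- manip.hand_in(): hands the job in; it is judged then, once.
Trained networks look in the newest picture that a camera, given by its name, has taken for a name from the list of things; names that differ only in an ending like _2 or _b are one class to them, and where a whole thing is asked for, a point or a joint stands for the part that bears it (a point fixed in the world has none). Each returns a list of dicts, best first, with "confidence" (0 to 1); they miss things now and then, are a little off and sometimes report something else, mostly with a low value. They report only what shows in the picture. A call takes as long as a camera call.
- manip.outline_of(camera, thing): "mask" (420x560 bool, what is visible of it) and "bbox" ([left, top, right, bottom] in pixels, round what is visible of it).
The state is a dict: "clock": time; "joint_pos": joint angles; "joint_velocities": joint speeds; "tau": joint torques, N m; "position": TCP position; "ee_rot": TCP orientation; "ft_force": force on the tool from outside, world axes, zero at the start; "torque": the same for the moment, N m; "grip_width": opening from 0.0 (shut) to 1.0 (fully open); "grasp_force": force on a finger pad.
Only numpy, scipy, OpenCV 4.12 (cv2) and the standard library are available. Lean on these libraries where they do the work, as an engineer would, in place of code of your own. Each camera call takes 0.05 s, during which the arm holds its last target. There are 200 camera calls.

## Working session

There is one attempt and no reset: what is moved stays moved. The work goes in short steps, Python scripts to look and compute and a shell command to move; the robot and the scene stay as the last step left them, time stands still between calls to the robot, and variables do not carry over. Pictures are saved under pics/ and viewed, at most 15 in all, crops included, and the job is handed in when it is done.

```bash
mkdir -p pics; cat > h.py <<'E'
from workcell import manip
import numpy as np, cv2
from scipy.spatial.transform import Rotation as R
def pose():
    o=manip.get_obs(); T=np.eye(4); T[:3,:3]=R.from_quat(o["ee_rot"]).as_matrix(); T[:3,3]=o["position"]; return T
def cam(n):
    c=manip.calibration(n)
    return c,(pose()@np.array(c["tool_from_camera"]) if n=="wrist" else np.array(c["world_from_camera"]))
def ray(n,u,v,C=None):
    c,T=C or cam(n)
    d=T[:3,:3]@np.array([(u-c["cx"])/c["fx"],-(v-c["cy"])/c["fy"],-1]); return T[:3,3],d
def atz(n,u,v,z,C=None):
    o,d=ray(n,u,v,C); return o+d*(z-o[2])/d[2]
def proj(n,p,C=None):
    c,T=C or cam(n); q=T[:3,:3].T@(np.array(p)-T[:3,3])
    return c["fx"]*q[0]/-q[2]+c["cx"], c["cy"]-c["fy"]*q[1]/-q[2]
E
python3 - <<'E'
from h import *
o=manip.get_obs(); print({k:np.round(v,3) for k,v in o.items()})
for n in("side","top","wrist"):
    c,T=cam(n); print(n,{k:v for k,v in c.items() if 'from' not in k},np.round(T,3).tolist())
    cv2.imwrite(f"pics/{n}0.png",manip.camera(n))
    for t in("block","bush","fence","jig","spacer","dish","screwdriver","harmonica","picktin"):
        for d in manip.outline_of(n,t)[:2]:
            v,u=np.nonzero(d["mask"]); print(n,t,round(d["confidence"],2),np.round(d["bbox"]),len(u),np.round([u.mean(),v.mean()],1))
E
```

```text
{'clock': np.float64(0.0), 'joint_pos': array([-1.313,  0.333, -0.065,  1.461,  0.022,  1.35 , -0.089]), 'joint_velocities': array([-0.   , -0.001,  0.   , -0.002,  0.   ,  0.   , -0.001]), 'tau': array([-0.0000e+00, -6.2546e+01,  4.9000e-02, -3.9159e+01,  1.6000e-02,
        1.0000e-02, -0.0000e+00]), 'position': array([0.173, 0.6  , 0.231]), 'ee_rot': array([ 0.14 ,  0.99 , -0.001, -0.   ]), 'ft_force': array([-0.631,  0.044, -0.059]), 'torque': array([0.055, 0.001, 0.036]), 'grasp_force': np.float64(0.0), 'grip_width': np.float64(1.005)}
side {'fx': 516.607384039522, 'fy': 516.607384039522, 'cx': 276.18281782021796, 'cy': 209.6221080959392} [[0.809, 0.391, -0.439, -0.103], [-0.588, 0.526, -0.615, -0.83], [-0.01, 0.755, 0.655, 0.943], [0.0, 0.0, 0.0, 1.0]]
side block 0.94 [278. 176. 319. 213.] 835 [299.4 195.3]
side bush 0.65 [198. 163. 205. 174.] 63 [200.  168.9]
side fence 0.97 [302. 167. 346. 199.] 607 [322.3 184.2]
side jig 0.94 [251. 161. 365. 243.] 4266 [309.  202.6]
side dish 0.74 [247. 116. 278. 140.] 414 [262.1 128. ]
side screwdriver 0.93 [415. 251. 461. 296.] 470 [432.2 
[... 670 characters left out ...]
.7 174.9]
top spacer 0.38 [408. 218. 424. 220.] 56 [415.4 220.4]
top dish 0.62 [125. 114. 154. 151.] 936 [141.6 133. ]
top screwdriver 0.85 [420. 118. 435. 182.] 378 [426.4 160.5]
top screwdriver 0.37 [125. 120. 155. 149.] 912 [141.8 133. ]
top harmonica 0.61 [156. 276. 179. 315.] 380 [167.2 297.2]
top picktin 0.71 [375. 283. 393. 306.] 406 [385.2 292.4]
top picktin 0.35 [231. 127. 326. 228.] 6395 [275.6 175.2]
wrist {'fx': 329.0000542822931, 'fy': 329.0000542822931, 'cx': 279.13523980289114, 'cy': 208.16823103694716} [[0.277, -0.926, -0.257, 0.109], [0.961, 0.267, 0.073, 0.62], [0.001, -0.267, 0.964, 0.373], [0.0, 0.0, 0.0, 1.0]]
wrist harmonica 0.83 [ 57. 283.  89. 325.] 1067 [ 70.9 304.8]
```

```bash
python3 - <<'E'
from h import *
a=cv2.imread("pics/top0.png")[100:325,110:450]; s=cv2.imread("pics/side0.png")[100:350,130:470]
a=cv2.resize(a,None,fx=2.3,fy=2.3,interpolation=3);cv2.imwrite("pics/topc.png",a)
s=cv2.resize(s,None,fx=2.3,fy=2.3,interpolation=3);cv2.imwrite("pics/sidec.png",s)
for n,l in(("top",dict(block=(269.7,178.4,.04),bush=(156.7,233,.015),fence=(272.6,149.2,.048),jig=(278,175,.012),spacer=(415.4,220.4,.02),dish=(141.6,133,.02),harm=(167,297,.02),tin=(385,292,.02))),("side",dict(block=(299.4,195.3,.035),bush=(200,168.9,.015),dish=(262,128,.02),tin=(280,323,.02),harm=(155,196,.01)))):
    for k,(u,v,z) in l.items(): print(n,k,np.round(atz(n,u,v,z),3))
E
```

```text
top block [0.596 0.041 0.04 ]
top bush [0.445 0.336 0.015]
top fence [0.674 0.036 0.048]
top jig [0.613 0.02  0.012]
top spacer [ 0.497 -0.348  0.02 ]
top dish [0.719 0.395 0.02 ]
top harm [0.278 0.297 0.02 ]
top tin [ 0.306 -0.266  0.02 ]
side block [0.593 0.032 0.035]
side bush [0.445 0.329 0.015]
side dish [0.722 0.399 0.02 ]
side tin [ 0.301 -0.274  0.02 ]
side harm [0.28  0.299 0.01 ]
```

View pics/topc.png

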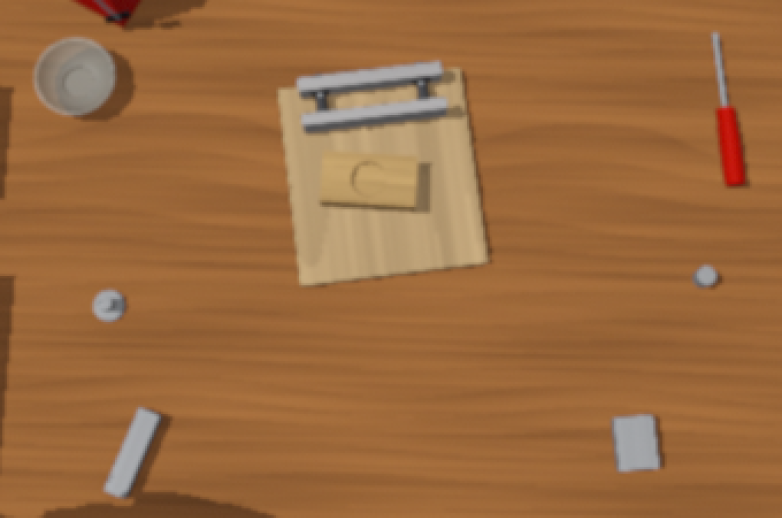

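View pics/sidec.png

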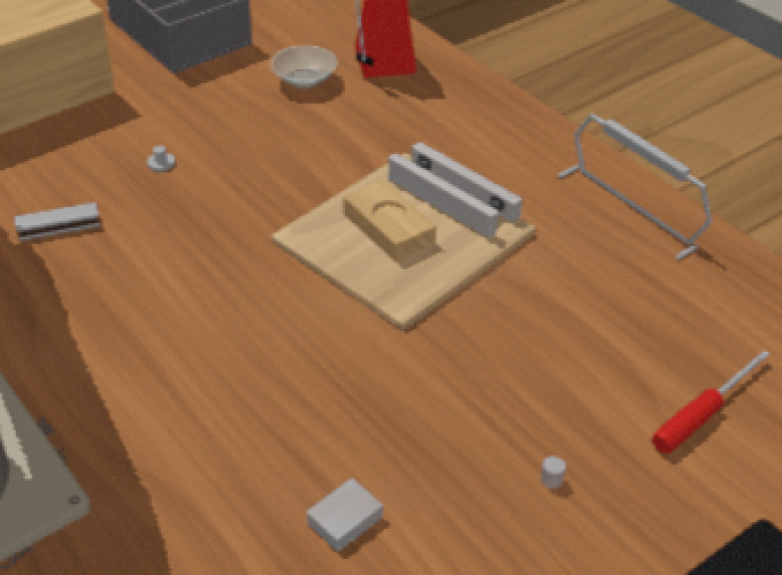

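The top and side crops agree. The bush is at top px (157,233), and the block, at (270,178), is skewed to the fence. The fence runs px (243,153) to (303,145), so the jig yaw is about +0.13. Next I take two wrist views of the bush, then of the block.

```bash
python3 -m jog '0 0 -0.18 -0.06 -0.03 0 1;0 0 -0.36 -0.12 -0.06 0 1;0 0 -0.41 -0.18 -0.09 0 1;0 0 -0.41 -0.24 -0.11 0 1;0 0 -0.41 -0.26 -0.12 0.01 1;0 0 -0.41 -0.26 -0.12 0.01 1;0 0 -0.41 -0.26 -0.12 0.01 1'
cat > look.py <<'E'
from h import *
import sys,pickle
def look(tag,things):
    C=cam("wrist"); im=manip.camera("wrist"); cv2.imwrite(f"pics/{tag}.png",im); out={}
    for t in things:
        for d in manip.outline_of("wrist",t)[:1]:
            out[t]=d; v,u=np.nonzero(d["mask"]); print(t,round(d["confidence"],2),np.round(d["bbox"]),len(u),np.round([u.mean(),v.mean()],1))
    pickle.dump((C,out),open(f"pics/{tag}.pkl","wb")); print(np.round(pose(),3).tolist())
look(sys.argv[1],sys.argv[2:])
E
python3 look.py w1 bush
```

```text
clock: 2.38
position: [0.389, 0.4139, 0.2214]
ee_rot: [-0.065, 0.998, 0.0, -0.0]
ft_force: [-0.6, 0.9, 0.8]
grip_width: 1.003
grasp_force: 0.0
bush 0.83 [189. 205. 221. 236.] 749 [207.3 221.3]
[[-0.991, -0.131, -0.0, 0.389], [-0.131, 0.991, 0.001, 0.414], [0.0, 0.001, -1.0, 0.222], [0.0, 0.0, 0.0, 1.0]]
```

```bash
python3 -m jog '0 0 0 -0.023 -0.043 0 1;0 0 0 -0.045 -0.086 0 1;0 0 0 -0.045 -0.086 0 1;0 0 0 -0.045 -0.086 0 1'
python3 look.py w2 bush
python3 - <<'E'
from h import *
import pickle
# two-view: flange outline fitted; use stem-top/flange: triangulate mask ellipse centre
A=[];b=[]
for t in("w1","w2"):
    C,o=pickle.load(open(f"pics/{t}.pkl","rb")); v,u=np.nonzero(o["bush"]["mask"])
    p,d=ray("wrist",u.mean()+.5,v.mean()+.5,C); d/=np.linalg.norm(d); P=np.eye(3)-np.outer(d,d); A.append(P); b.append(P@p)
    # silhouette fit with model
    import scipy.optimize as so
    m=o["bush"]["mask"]
    th=np.linspace(0,2*np.pi,60)
    def sil(xy):
        z=np.zeros(m.shape,np.uint8)
        for r,z0,z1 in((.018,0,.006),(.008,.006,.024)):
            pts=np.array([proj("wrist",[xy[0]+r*np.cos(a),xy[1]+r*np.sin(a),zz],C) for zz in(z0,z1) for a in th],np.float32)
            h=cv2.convexHull(pts); cv2.fillPoly(z,[np.int32(np.round(h*16))],1,shift=4)
        return z>0
    x0=atz("wrist",u.mean(),v.mean(),.006,C)[:2]
    f=lambda xy:-(sil(xy)&m).sum()/(sil(xy)|m).sum()
    r=so.minimize(f,x0,method="Nelder-Mead",options=dict(initial_simplex=[x0,x0+[.004,0],x0+[0,.004]]));print(t,r.x,r.fun)
print("tri",np.linalg.solve(sum(A),sum(b)))
cv2.imwrite("pics/w2c.png",cv2.resize(cv2.imread("pics/w2.png"),None,fx=1,fy=1))
E
```

```text
clock: 2.98
position: [0.4446, 0.335, 0.2215]
ee_rot: [-0.065, 0.998, 0.0, -0.0]
ft_force: [-1.0, 1.1, -0.7]
grip_width: 1.002
grasp_force: 0.0
bush 0.82 [266. 168. 296. 197.] 817 [281.8 182.8]
[[-0.991, -0.132, -0.0, 0.444], [-0.132, 0.991, 0.001, 0.335], [0.0, 0.001, -1.0, 0.221], [0.0, 0.0, 0.0, 1.0]]
w1 [0.44764368 0.33950452] -0.8927294398092968
w2 [0.44761438 0.33987794] -0.927355278093076
tri [0.44785437 0.34010148 0.00271899]
```

View pics/w2c.png

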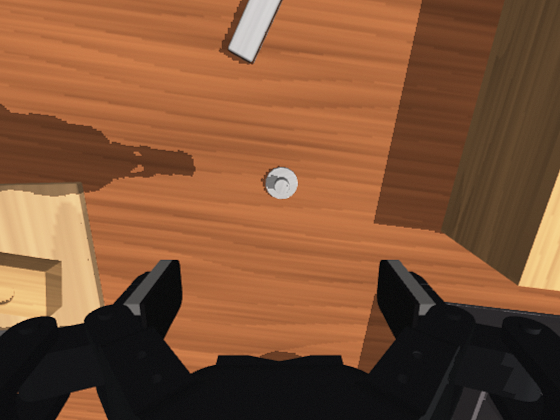

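The wrist picture shows the bush standing clear at (282,183), and both views agree on (0.4476, 0.3397) with its flange on the desk. I descend and grip the stem.

```bash
python3 -m jog '0 0 0 -0.0036 0.0043 0.06 0.7;0 0 0 -0.0036 0.0043 0.12 0.6;0 0 0 -0.0036 0.0043 0.17 0.6;0 0 0 -0.0036 0.0043 0.2 0.6;0 0 0 -0.0036 0.0043 0.2125 0.6;0 0 0 -0.0036 0.0043 0.2125 0.6' 30
python3 -m jog '0 0 0 0 0 0 0.3;0 0 0 0 0 0 0;0 0 0 0 0 0 0;0 0 0 0 0 0 0;0 0 0 0 0 0 0;0 0 0 0 0 0 0' 30
```

```text
clock: 3.82
position: [0.448, 0.3391, 0.0088]
ee_rot: [-0.065, 0.998, -0.0, -0.0]
ft_force: [0.3, -0.2, 1.2]
grip_width: 0.599
grasp_force: 0.0
clock: 4.58
position: [0.4492, 0.3391, 0.0102]
ee_rot: [-0.065, 0.998, 0.001, 0.001]
ft_force: [-1.3, 0.2, 6.6]
grip_width: 0.168
grasp_force: 29.2
```

```bash
python3 -m jog '0 0 0 0 0 -0.06 0;0 0 0 0 0 -0.12 0;0 0 0 0 0 -0.18 0;0 0 0 -0.02 -0.05 -0.21 0;0 0 0 -0.04 -0.11 -0.21 0;0 0 0 -0.06 -0.17 -0.21 0;0 0 0 -0.08 -0.23 -0.21 0;0 0 0 -0.08 -0.23 -0.21 0;0 0 0 -0.08 -0.23 -0.21 0;0 0 0 -0.08 -0.23 -0.21 0'
python3 look.py a1 block fence jig bush; python3 -m jog '0 0 0 0.01 -0.05 0 0;0 0 0 0.02 -0.09 0 0;0 0 0 0.02 -0.09 0 0;0 0 0 0.02 -0.09 0 0;0 0 0 0.02 -0.09 0 0'; python3 look.py a2 block fence jig bush; cd pics; python3 -c "
import cv2,numpy as np
a=cv2.imread('a1.png');b=cv2.imread('a2.png');cv2.imwrite('ab.png',cv2.resize(np.hstack([a,b]),(800,300),interpolation=3))"
```

```text
clock: 5.82
position: [0.5569, 0.1224, 0.2189]
ee_rot: [-0.066, 0.998, 0.0, -0.0]
ft_force: [0.2, 0.6, -0.8]
grip_width: 0.167
grasp_force: 29.6
block 0.92 [139. 175. 252. 248.] 6820 [194.8 212.5]
fence 0.82 [102. 263. 232. 308.] 3137 [164.4 282.6]
jig 0.77 [ 71. 102. 286. 325.] 28821 [173.9 190.4]
bush 0.74 [239. 219. 313. 291.] 2937 [279.4 251.7]
[[-0.992, -0.13, 0.0, 0.557], [-0.13, 0.992, 0.0, 0.121], [-0.0, 0.0, -1.0, 0.219], [0.0, 0.0, 0.0, 1.0]]
clock: 6.7
position: [0.5492, 0.0304, 0.2187]
ee_rot: [-0.066, 0.998, 0.0, -0.0]
ft_force: [0.3, 0.4, -0.5]
grip_width: 0.169
grasp_force: 29.6
block 0.63 [227. 193. 342. 261.] 3893 [283. 222.]
fence 0.78 [194. 282. 348. 308.] 1018 [256.8 297.4]
jig 0.78 [162. 123. 370. 342.] 25504 [263.7 200.6]
bush 0.74 [243. 219. 316. 294.] 2941 [279.3 251.3]
[[-0.992, -0.13, -0.0, 0.549], [-0.13, 0.992, 0.0, 0.029], [0.0, 0.0, -1.0, 0.219], [0.0, 0.0, 0.0, 1.0]]
```

View pics/ab.png

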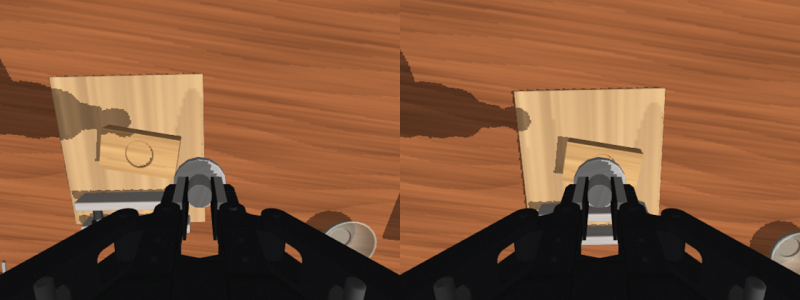

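The left view shows the whole block with the recess at about (195,213) and the fence at (165,283). The bush sits upright in the grip at (279,252). One more view from the other side gives a clean stereo fit.

```bash
python3 -m jog '0 0 0 0 -0.05 0 0;0 0 0 0 -0.1 0 0;0 0 0 0 -0.1 0 0;0 0 0 0 -0.1 0 0;0 0 0 0 -0.1 0 0'; python3 look.py a3 block fence jig bush
cat > fit.py <<'E'
from h import *
import pickle, scipy.optimize as so
def hull(C,pts,sh):
    z=np.zeros(sh,np.uint8); h=cv2.convexHull(np.array([proj("wrist",p,C) for p in pts],np.float32))
    cv2.fillPoly(z,[np.int32(np.round(h*16))],1,shift=4); return z>0
def box(x,y,a,lx,ly,z0,z1):
    c,s=np.cos(a),np.sin(a)
    return [[x+c*i*lx/2-s*j*ly/2,y+s*i*lx/2+c*j*ly/2,z] for i in(-1,1) for j in(-1,1) for z in(z0,z1)]
def fit(f,x0,st):
    st=np.array(st); x0=np.array(x0,float)
    r=so.minimize(f,x0,method="Nelder-Mead",options=dict(initial_simplex=[x0]+[x0+np.eye(len(x0))[i]*st[i] for i in range(len(x0))],maxiter=150)); return np.round(r.x,4),round(r.fun,3)
V={t:pickle.load(open(f"pics/{t}.pkl","rb")) for t in("a1","a3")}
iou=lambda m,s:-(m&s).sum()/(m|s).sum()
for t,ts in(("a1",["a1"]),("a3",["a3"]),("both",["a1","a3"])):
    print(t,"block",*fit(lambda p:sum(iou(V[k][1]["block"]["mask"],hull(V[k][0],box(*p,.06,.11,.012,.04),(420,560))) for k in ts)/len(ts),[.595,.037,-.05],[.005,.005,.06]))
    if t=="both": print("block with height",*fit(lambda p:sum(iou(V[k][1]["block"]["mask"],hull(V[k][0],box(*p[:3],.06,.11,.012,p[3]),(420,560))) for k in ts)/len(ts),[.595,.037,-.05,.038],[.005,.005,.06,.006]))
# recess circle: dark rim ; jig lines
for k in V:
    C=V[k][0]; g=cv2.cvtColor(cv2.imread(f"pics/{k}.png"),6)
    H=np.zeros((400,400,2),np.float32)
    for i in range(400):
        for j in range(400): H[i,j]=proj("wrist",[.695-i*.0005,.137-j*.0005,.04],C)
    r=cv2.remap(g,H[...,0],H[...,1],1); r2=cv2.remap(cv2.imread(f"pics/{k}.png"),H[...,0],H[...,1],1); cv2.imwrite(f"pics/{k}r.png",r2)
    E=cv2.Canny(r,20,50); d=cv2.distanceTransform(255-E,2,3); th=np.linspace(0,2*np.pi,180)
    def f(p,rad=40):
        i=(.695-p[0])/.0005; j=(.137-p[1])/.0005
        ii=np.clip(np.round(i+rad*np.sin(th)),0,399).astype(int); jj=np.clip(np.round(j+rad*np.cos(th)),0,399).astype(int)
        return np.minimum(d[ii,jj],6).mean()
    best=min(((f((x,y)),x,y) for x in np.arange(.575,.615,.0005) for y in np.arange(.015,.055,.0005))); print(k,"recess",best)
cv2.imwrite("pics/rect.png",np.hstack([cv2.imread("pics/a1r.png"),cv2.imread("pics/a3r.png")]))
E
python3 fit.py
```

```text
clock: 7.58
position: [0.5621, -0.0687, 0.2187]
ee_rot: [-0.066, 0.998, 0.0, -0.0]
ft_force: [0.1, -0.2, -0.3]
grip_width: 0.167
grasp_force: 29.7
block 0.89 [321. 193. 438. 269.] 6569 [377.1 230.9]
fence 0.98 [283. 281. 442. 309.] 1743 [379.7 294.1]
jig 0.67 [258. 122. 468. 343.] 25133 [362.  201.7]
bush 0.76 [244. 220. 314. 291.] 2875 [279.4 251.4]
[[-0.992, -0.13, 0.0, 0.562], [-0.13, 0.992, 0.0, -0.07], [-0.0, 0.0, -1.0, 0.219], [0.0, 0.0, 0.0, 1.0]]
a1 block [ 0.5984  0.0415 -0.0443] -0.974
a3 block [ 0.5979  0.0412 -0.0463] -0.971
both block [ 0.5983  0.0415 -0.0399] -0.966
block with height [ 0.5986  0.042  -0.0401  0.0372] -0.983
a1 recess (np.float32(0.5148339), np.float64(0.5974999999999975), np.float64(0.042500000000000024))
a3 recess (np.float32(1.5501605), np.float64(0.5974999999999975), np.float64(0.04100000000000002))
```

View pics/rect.png

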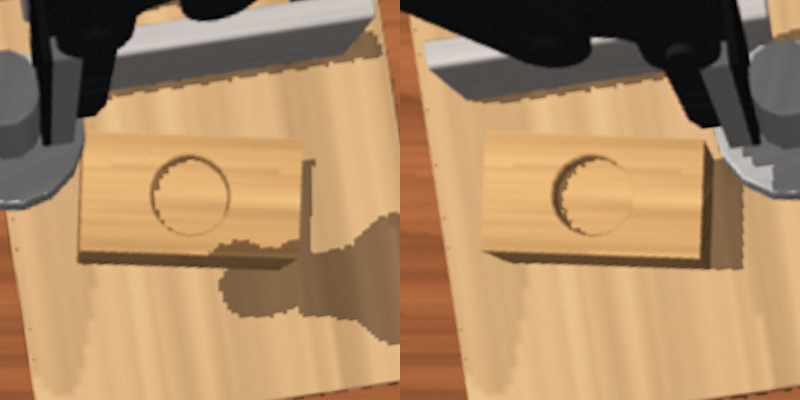

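Rectified views put the recess at (0.5974, 0.041), with the rim at 40 mm height. Now I fit where the bush sits in the grip.

```bash
cat > held.py <<'E'
from fit import *
th=np.linspace(0,2*np.pi,60,endpoint=False)
for k in V:
    C,o=V[k]; m=o["bush"]["mask"]; T=C[1]@np.linalg.inv(np.array(manip.calibration("wrist")["tool_from_camera"])); tcp=T[:3,3]
    v,u=np.nonzero(m); print("rows,width", [(r,u[v==r].min(),u[v==r].max()) for r in range(v.min(),v.max(),8)])
    for top in(.02,.040):
      def f(p):
        fl=hull(C,[[tcp[0]+p[0]+.018*np.cos(a),tcp[1]+p[1]+.018*np.sin(a),tcp[2]-p[2]+z] for a in th for z in(0,.006)],m.shape)
        st=hull(C,[[tcp[0]+p[0]+.008*np.cos(a),tcp[1]+p[1]+.008*np.sin(a),tcp[2]-p[2]+z] for a in th for z in(.006,.024)],m.shape)
        s=fl|st; w=np.zeros_like(m); w[:256]=1
        return -(m&s&w).sum()/((m|s)&w).sum()
    print(k,*fit(f,[0,0,.009],[.003,.003,.004]), *fit(lambda p:f([*p,.0095]),[0,0],[.003,.003]))
im=cv2.imread("pics/a3.png")[190:310,210:350]; cv2.imwrite("pics/held.png",cv2.resize(im,None,fx=4,fy=4,interpolation=3))
E
python3 held.py | grep -v -e block -e recess
```

```text
rows,width [(220, np.int64(277), np.int64(281)), (228, np.int64(257), np.int64(303)), (236, np.int64(249), np.int64(310)), (244, np.int64(245), np.int64(314)), (252, np.int64(244), np.int64(315)), (260, np.int64(264), np.int64(295)), (268, np.int64(262), np.int64(296)), (276, np.int64(262), np.int64(296)), (284, np.int64(265), np.int64(294))]
a1 [-0.0008  0.0007  0.0114] -0.867 [-0.0014  0.0007] -0.863
rows,width [(220, np.int64(276), np.int64(280)), (228, np.int64(257), np.int64(302)), (236, np.int64(249), np.int64(309)), (244, np.int64(245), np.int64(314)), (252, np.int64(244), np.int64(315)), (260, np.int64(264), np.int64(295)), (268, np.int64(263), np.int64(296)), (276, np.int64(263), np.int64(296)), (284, np.int64(265), np.int64(294))]
a3 [-0.0006  0.0008  0.0121] -0.855 [-0.0014  0.0007] -0.847
```

View pics/held.png

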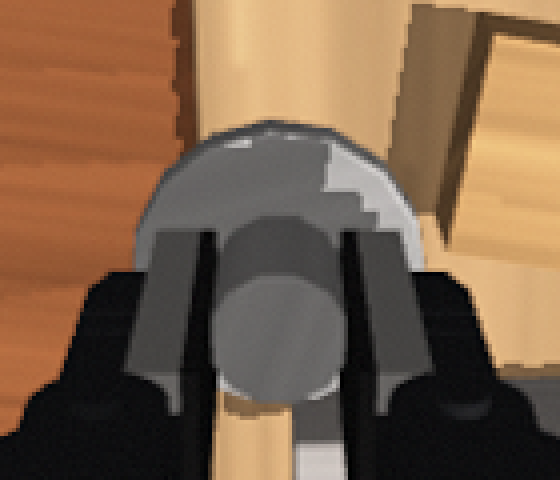

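The picture shows the bush upright in the grip with its base about 11 mm below the TCP. Its offset of about (-1.0, +0.7) mm matches the value at grasp. Now I go over the recess and down.

```bash
python3 -m jog '0 0 0 -0.025 0.052 0 0;0 0 0 -0.0502 0.1043 0 0;0 0 0 -0.0502 0.1043 0 0;0 0 0 -0.0502 0.1043 0.06 0;0 0 0 -0.0502 0.1043 0.12 0;0 0 0 -0.0502 0.1043 0.15 0;0 0 0 -0.0502 0.1043 0.15 0;0 0 0 -0.0502 0.1043 0.15 0'
python3 look.py p1 bush block; python3 -m jog '0 0 0 0 0 0.01 0;0 0 0 0 0 0.015 0;0 0 0 0 0 0.019 0;0 0 0 0 0 0.021 0;0 0 0 0 0 0.021 0;0 0 0 0 0 0.021 0'; python3 look.py p2 bush block
python3 -c "
import cv2,numpy as np
a=[cv2.resize(cv2.imread(f'pics/{k}.png')[140:300,180:380],(400,320),interpolation=3) for k in('p1','p2')];cv2.imwrite('pics/p12.png',np.hstack(a))"
```

```text
clock: 8.82
position: [0.5995, 0.0394, 0.0705]
ee_rot: [-0.064, 0.998, 0.0, 0.001]
ft_force: [-0.1, 0.5, -0.5]
grip_width: 0.171
grasp_force: 29.7
bush 0.93 [243. 219. 314. 291.] 2897 [279.5 251.2]
block 0.97 [180. 168. 391. 300.] 16143 [280.4 222.8]
[[-0.992, -0.129, 0.003, 0.6], [-0.129, 0.992, 0.001, 0.04], [-0.003, 0.0, -1.0, 0.071], [0.0, 0.0, 0.0, 1.0]]
clock: 9.72
position: [0.5985, 0.0396, 0.0479]
ee_rot: [-0.065, 0.998, 0.0, 0.0]
ft_force: [-0.3, 1.1, -0.3]
grip_width: 0.172
grasp_force: 29.7
bush 0.61 [242. 221. 314. 292.] 2867 [279.5 251.4]
block 0.95 [165. 172. 402. 314.] 18756 [276.2 235.3]
[[-0.992, -0.129, 0.0, 0.598], [-0.129, 0.992, 0.0, 0.04], [-0.0, 0.0, -1.0, 0.048], [0.0, 0.0, 0.0, 1.0]]
```

View pics/p12.png

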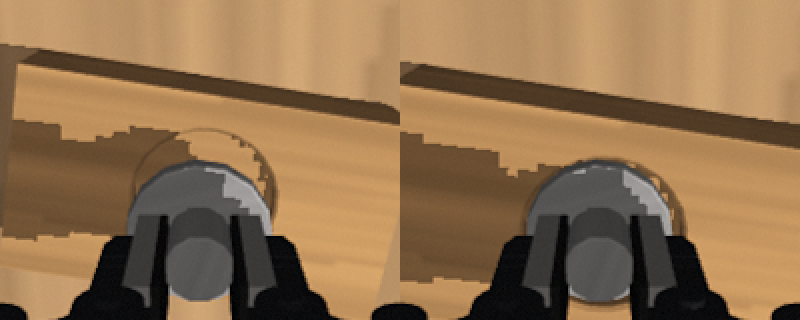

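In the second crop the rim spans columns 524–687 and the flange 527–670. The bush is about 1.7 mm too far left (tool −y), and it is centred the other way. I correct that, lower and release.

```bash
python3 -m jog '0 0 0 0 0.0017 0 0;0 0 0 0 0.0017 0.001 0;0 0 0 0 0.0017 0.002 0;0 0 0 0 0.0017 0.002 0;0 0 0 0 0.0017 0.002 0'; python3 look.py p3 bush
python3 -c "
import cv2
cv2.imwrite('pics/p3c.png',cv2.resize(cv2.imread('pics/p3.png')[140:300,180:380],(600,480),interpolation=3))"
```

```text
clock: 10.5
position: [0.5982, 0.0413, 0.0458]
ee_rot: [-0.065, 0.998, 0.0, 0.0]
ft_force: [0.4, -0.5, -0.2]
grip_width: 0.169
grasp_force: 29.7
bush 0.74 [240. 220. 315. 291.] 2852 [279.2 251.9]
[[-0.992, -0.129, -0.0, 0.598], [-0.129, 0.992, 0.0, 0.041], [0.0, 0.0, -1.0, 0.046], [0.0, 0.0, 0.0, 1.0]]
```

View pics/p3c.png

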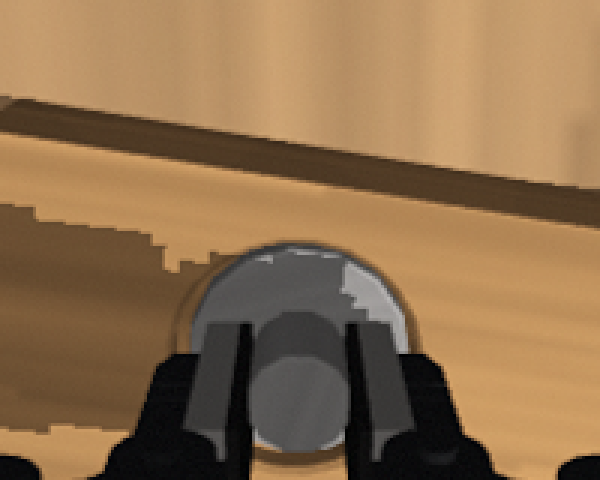

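The flange sits concentric in the recess: rim columns 177–421, flange 190–409, with no contact force. I lower 1 mm, release and lift.

```bash
python3 -m jog '0 0 0 -0.0005 0 0.001 0;0 0 0 -0.0005 0 0.001 0;0 0 0 -0.0005 0 0.001 0.3;0 0 0 -0.0005 0 0.001 0.6;0 0 0 -0.0005 0 0.001 0.6;0 0 0 -0.0005 0 0.001 0.6;0 0 0 -0.0005 0 -0.04 0.6;0 0 0 -0.0005 0 -0.08 0.6;0 0 0 0.03 0 -0.1 0.6;0 0 0 0.07 0 -0.1 0.6;0 0 0 0.07 0 -0.1 0.6;0 0 0 0.07 0 -0.1 0.6'; python3 look.py r1 bush block fence jig
python3 -c "
import cv2
cv2.imwrite('pics/r1c.png',cv2.imread('pics/r1.png'))"
```

```text
clock: 12.1
position: [0.5292, 0.0325, 0.1461]
ee_rot: [-0.065, 0.998, 0.0, 0.0]
ft_force: [0.0, -0.0, 1.2]
grip_width: 0.601
grasp_force: 0.0
bush 0.81 [258. 262. 298. 308.] 1383 [279.5 283.6]
block 0.79 [219. 232. 340. 324.] 7551 [279.1 278.3]
fence 0.94 [209. 336. 352. 360.] 2622 [280.8 347.3]
jig 0.7 [131. 146. 388. 362.] 31189 [257.3 225.3]
[[-0.992, -0.129, -0.0, 0.529], [-0.129, 0.992, -0.0, 0.032], [0.0, -0.0, -1.0, 0.146], [0.0, 0.0, 0.0, 1.0]]
```

View pics/r1c.png

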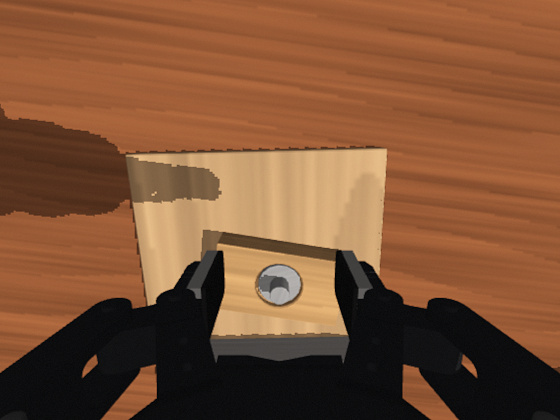

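The bush is seated in the recess at (279,285) and is free of the fingers. The bed's near edge runs (127,154)–(386,148). Next I work out the jig pose and the push.

```bash
python3 - <<'E'
from h import *
import pickle
from fit import fit,hull,box,iou
C,o=pickle.load(open("pics/r1.pkl","rb"))
a=atz("wrist",128,154.5,.012,C);b=atz("wrist",386,148.5,.012,C); d=a-b; print(a,b,"len",np.linalg.norm(d))
e=b-a; yaw=np.arctan2(-e[0],e[1]); print("yaw near edge",yaw,"mid",(a+b)/2)
for k in("a1","a3"):
    K,q=pickle.load(open(f"pics/{k}.pkl","rb"))
    print(k,"jig",*fit(lambda p:iou(q["jig"]["mask"],hull(K,box(*p,.24,.22,0,.012),(420,560))),[.61,.02,.13],[.01,.01,.04]))
mid=(a+b)/2; x=np.array([np.cos(yaw),np.sin(yaw)]); j=mid[:2]+.12*x; f=j+.06*x; y=np.array([-x[1],x[0]])
blk=np.array([.598,.0412]); print("jig",j,"face",f,"block in face",(blk-f)@x,(blk-f)@y)
P=[pose() for _ in range(3)]; T=P[0]; print("tcp in face",(T[:2,3]-f)@x,(T[:2,3]-f)@y, "tool yaw",np.arctan2(T[0,1]*-1,T[1,1]))
E
```

```text
a1 block [ 0.5984  0.0415 -0.0443] -0.974
a3 block [ 0.5979  0.0412 -0.0463] -0.971
both block [ 0.5983  0.0415 -0.0399] -0.966
block with height [ 0.5986  0.042  -0.0401  0.0372] -0.983
a1 recess (np.float32(0.5148339), np.float64(0.5974999999999975), np.float64(0.042500000000000024))
a3 recess (np.float32(1.5501605), np.float64(0.5974999999999975), np.float64(0.04100000000000002))
[ 0.50870616 -0.09596144  0.012     ] [0.47612525 0.11563527 0.012     ] len 0.214090358817996
yaw near edge 0.15277662508683196 mid [0.49241571 0.00983691 0.012     ]
a1 jig [0.6098 0.027  0.1342] -0.678
a3 jig [0.61   0.0262 0.1388] -0.61
jig [0.61101799 0.02809887] face [0.67031913 0.03722985] block in face -0.07087258883715282 0.01492964431334138
tcp in face -0.14023284073804565 0.016583325494787922 tool yaw 0.12925772115635176
```

```bash
python3 -m jog '0 0 -0.022 0.01 -0.001 0.04 0.6;0 0 -0.022 0.01 -0.001 0.08 0.6;0 0 -0.022 0.01 -0.001 0.11 0.6;0 0 -0.022 0.01 -0.001 0.1285 0.6;0 0 -0.022 0.01 -0.001 0.1285 0.6;0 0 -0.022 0.01 -0.001 0.1285 0.6'
python3 -m jog '0 0 0 -0.01 0 0 0.6;0 0 0 -0.018 0 0 0.6;0 0 0 -0.024 0 0 0.6;0 0 0 -0.03 0 0 0.6;0 0 0 -0.036 0 0 0.6;0 0 0 -0.042 0 0 0.6;0 0 0 -0.048 0 0 0.6;0 0 0 -0.054 0 0 0.6;0 0 0 -0.06 0 0 0.6;0 0 0 -0.066 0 0 0.6;0 0 0 -0.066 0 0 0.6;0 0 0 -0.066 0 0 0.6'
python3 look.py s1 bush block fence
```

```text
clock: 13.1
position: [0.5197, 0.03, 0.018]
ee_rot: [-0.075, 0.997, 0.0, 0.0]
ft_force: [-0.1, -0.1, 0.7]
grip_width: 0.602
grasp_force: 0.0
clock: 14.6
position: [0.5844, 0.0399, 0.0174]
ee_rot: [-0.076, 0.997, 0.0, 0.0]
ft_force: [0.4, -1.0, -0.3]
grip_width: 0.603
grasp_force: 0.0
bush 0.81 [255. 333. 328. 362.] 1377 [289.3 348.3]
block 0.8 [210. 282. 414. 403.] 8516 [286.7 319.1]
fence 0.69 [102. 398. 154. 418.] 591 [124.5 410. ]
[[-0.989, -0.151, 0.0, 0.584], [-0.151, 0.989, 0.0, 0.04], [-0.0, 0.0, -1.0, 0.017], [0.0, 0.0, 0.0, 1.0]]
```

```bash
python3 -m jog '0 0 0 -0.004 0 0 0.6;0 0 0 -0.008 0 0 0.6;0 0 0 -0.012 0 0 0.6;0 0 0 -0.016 0 0 0.6;0 0 0 -0.016 0 0 0.6;0 0 0 -0.016 0 0 0.6'
python3 look.py s2 bush block
python3 - <<'E'
from h import *
cv2.imwrite("pics/s2top.png",cv2.resize(manip.camera("top")[110:240,220:340],(480,520),interpolation=3))
cv2.imwrite("pics/s2both.png",np.hstack([cv2.imread("pics/s2top.png")[:420,:400],cv2.resize(cv2.imread("pics/s2.png")[180:,:],(400,420))]))
E
```

```text
clock: 15.55
position: [0.6003, 0.0423, 0.0172]
ee_rot: [-0.076, 0.997, -0.0, 0.0]
ft_force: [-0.4, 0.5, 0.0]
grip_width: 0.601
grasp_force: 0.5
bush 0.83 [251. 334. 329. 362.] 1406 [289.6 347.5]
block 0.92 [209. 282. 418. 402.] 8690 [288.  318.5]
[[-0.989, -0.151, 0.0, 0.6], [-0.151, 0.989, 0.0, 0.042], [-0.001, -0.0, -1.0, 0.017], [0.0, 0.0, 0.0, 1.0]]
```

View pics/s2both.png

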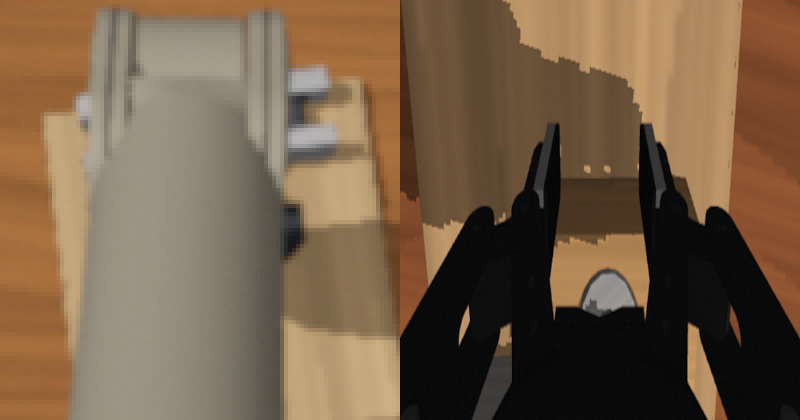

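The wrist half shows the block's rear face now square across both fingers, with the bush still seated. There is no fence force yet, so I continue in small steps.

```bash
python3 -m jog '0 0 0 -0.003 0 0 0.6;0 0 0 -0.006 0 0 0.6;0 0 0 -0.008 0 0 0.6;0 0 0 -0.008 0 0 0.6;0 0 0 -0.008 0 0 0.6'; python3 -c "
from h import *
f=[]
for i in range(4): manip.camera('side'); f.append(manip.get_obs()['ft_force'])
print(np.mean(f,0))"
```

```text
clock: 16.38
position: [0.606, 0.0433, 0.0172]
ee_rot: [-0.075, 0.997, 0.0, -0.002]
ft_force: [-12.1, -1.9, 9.3]
grip_width: 0.6
grasp_force: 6.0
[-12.06159935  -1.56459739   9.20080093]
```

```bash
python3 look.py t1 bush block fence; python3 - <<'E'
from h import *
s=manip.camera("side"); 
for t in("bush","block","fence"):
    for d in manip.outline_of("side",t)[:1]: v,u=np.nonzero(d["mask"]);print(t,d["confidence"],d["bbox"],len(u))
s=cv2.resize(s[140:250,230:370],(560,440),interpolation=3); w=cv2.resize(cv2.imread("pics/t1.png")[250:420,190:390],(240,204),interpolation=3)
c=np.zeros((440,800,3),np.uint8); c[:,:560]=s; c[:204,560:]=w; cv2.imwrite("pics/t1both.png",c)
E
```

```text
bush 0.63 [253. 335. 326. 361.] 1420 [289.7 347.4]
block 0.56 [211. 281. 417. 404.] 8847 [288.2 318.6]
fence 0.81 [104. 383. 159. 419.] 1110 [132.5 401.6]
[[-0.989, -0.151, -0.004, 0.606], [-0.151, 0.989, -0.0, 0.043], [0.004, 0.001, -1.0, 0.017], [0.0, 0.0, 0.0, 1.0]]
block 0.85 [296.8, 174.9, 329.8, 199.7] 310
fence 0.54 [323.0, 175.7, 347.4, 202.2] 263
```

View pics/t1both.png

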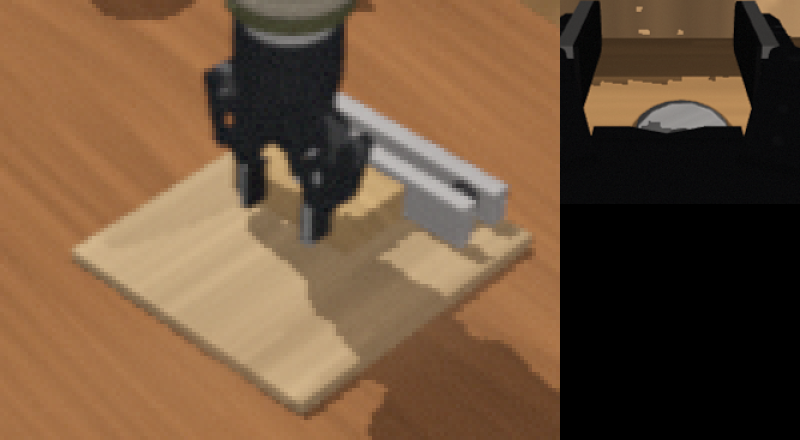

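```bash
python3 - <<'E'
from h import *
import pickle
# near top edge of fence along jig x from masks, per column
yaw=.153; x=np.array([np.cos(yaw),np.sin(yaw)]); y=np.array([-x[1],x[0]])
for k in("a1","a3","r1","s1","t1"):
    C,o=pickle.load(open(f"pics/{k}.pkl","rb")); m=o["fence"]["mask"]; T=C[1]@np.linalg.inv(np.array(manip.calibration("wrist")["tool_from_camera"]))
    us=[u for u in range(560) if m[:,u].sum()>3]; us=us[3:-3]
    # upper boundary = face bottom edge or top edge; report both hypotheses
    P=np.array([atz("wrist",u,np.nonzero(m[:,u])[0].min(),.0485,C) for u in us]); Q=np.array([atz("wrist",u,np.nonzero(m[:,u])[0].min(),.014,C) for u in us])
    f0=np.array([.670,.0372]); L=lambda A:((A[:,:2]-f0)@x); 
    print(k,len(us),"top-edge hyp",np.round(np.percentile(L(P),[10,50,90]),4),"bottom hyp",np.round(np.percentile(L(Q),[10,50,90]),4),"y",np.round([((P[i,:2]-f0)@y) for i in(0,-1)],3))
s=manip.calibration("side"); C=cam("side")
for t in(0,.01,.02):
    print(t,[np.round(proj("side",[*(f0+(t+.014)*x-.085*y),.0485]),1),np.round(proj("side",[*(f0+t*x-.085*y),.0485]),1)])
print(manip.get_obs()["torque"],manip.get_obs()["clock"])
import cv2
g=cv2.imread("pics/t1.png")[360:420,60:240]; cv2.imwrite("pics/t1f.png",cv2.resize(g,(720,240),interpolation=3))
E
```

```text
a1 119 top-edge hyp [-0.0175 -0.0162 -0.0148] bottom hyp [-0.0011  0.0004  0.002 ] y [-0.08   0.045]
a3 106 top-edge hyp [-0.019  -0.0183 -0.0138] bottom hyp [-0.0001  0.0007  0.0057] y [-0.082  0.078]
r1 131 top-edge hyp [-0.0268 -0.0263 -0.0259] bottom hyp [-0.0008 -0.0002  0.0003] y [-0.039  0.071]
s1 38 top-edge hyp [-0.0373 -0.0373 -0.0349] bottom hyp [-0.0016 -0.0015  0.0016] y [-0.056 -0.04 ]
t1 46 top-edge hyp [-0.0247 -0.0237 -0.0124] bottom hyp [0.0079 0.0091 0.0241] y [-0.055 -0.035]
0 [array([346.5, 191.3]), array([343.3, 193.6])]
0.01 [array([348.9, 189.7]), array([345.6, 191.9])]
0.02 [array([351.2, 188. ]), array([347.9, 190.3])]
[-0.19687481  2.38282395  0.20363097] 16.975
```

View pics/t1f.png

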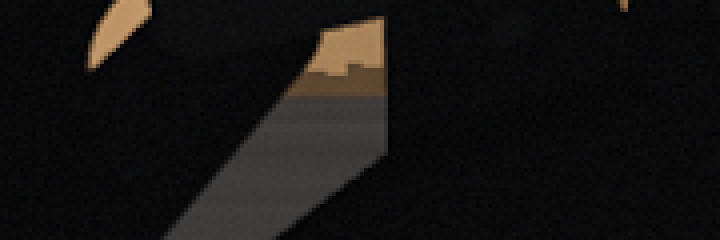

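Here the fence's lower edge shows at crop row ~96. The same measure read 0±1 mm at rest and now reads about 9 mm of travel. The extra force is the fingers bearing down on the block (Fz 9 N). I ease up slightly and push a little further.

```bash
python3 -m jog '0 0 0 0 0 -0.0015 0.6;0 0 0 -0.001 0 -0.0015 0.6;0 0 0 -0.002 0 -0.0015 0.6;0 0 0 -0.002 0 -0.0015 0.6;0 0 0 -0.002 0 -0.0015 0.6'; cat > trav.py <<'E'
from h import *
yaw=.153; x=np.array([np.cos(yaw),np.sin(yaw)]); f0=np.array([.670,.0372])
for i in range(2):
    C=cam("wrist"); im=manip.camera("wrist")
    for d in manip.outline_of("wrist","fence")[:1]:
        m=d["mask"]; us=[u for u in range(560) if m[:,u].sum()>3][3:-3]
        Q=np.array([atz("wrist",u,np.nonzero(m[:,u])[0].min(),.014,C) for u in us]); print("travel",np.round(np.percentile((Q[:,:2]-f0)@x,[10,50]),4),d["confidence"])
    for t in("block","bush"):
        for d in manip.outline_of("wrist",t)[:1]: print(t,np.round(d["bbox"]))
    o=manip.get_obs(); print(np.round(o["ft_force"],1),np.round(o["position"],4))
cv2.imwrite("pics/trav.png",im)
E
python3 trav.py
```

```text
clock: 17.6
position: [0.6079, 0.0436, 0.0176]
ee_rot: [-0.076, 0.997, -0.0, -0.002]
ft_force: [-6.6, -1.5, -1.8]
grip_width: 0.599
grasp_force: 3.3
travel [0.0102 0.0114] 0.76
block [213. 280. 413. 401.]
bush [252. 333. 326. 362.]
[-6.5 -1.  -2. ] [0.6079 0.0436 0.0176]
travel [-0.05 -0.05] 0.4
block [208. 282. 413. 402.]
bush [251. 331. 326. 361.]
[-6.1 -1.1 -2.6] [0.608  0.0436 0.0176]
```

```bash
python3 -m jog '0 0 0 -0.001 0 0 0.6;0 0 0 -0.002 0 0 0.6;0 0 0 -0.0025 0 0 0.6;0 0 0 -0.0025 0 0 0.6;0 0 0 -0.0025 0 0 0.6;0 0 0 -0.0025 0 0 0.6'; python3 trav.py; python3 - <<'E'
from h import *
s=manip.camera("side"); cv2.imwrite("pics/fin.png",np.hstack([cv2.resize(s[140:250,230:370],(440,346),interpolation=3),cv2.resize(cv2.imread("pics/trav.png")[200:420,140:370],(360,346),interpolation=3)]))
E
```

```text
clock: 18.75
position: [0.6101, 0.0439, 0.0175]
ee_rot: [-0.076, 0.997, -0.0, -0.003]
ft_force: [-7.2, -1.3, -2.6]
grip_width: 0.603
grasp_force: 3.9
travel [0.0115 0.0134] 0.58
block [211. 283. 420. 403.]
bush [252. 332. 328. 361.]
[-8.1 -1.8 -1.2] [0.61   0.0439 0.0174]
travel [0.012  0.0127] 0.71
block [208. 282. 416. 405.]
bush [251. 333. 325. 361.]
[-7.3 -0.8 -2.3] [0.6101 0.0439 0.0174]
```

View pics/fin.png

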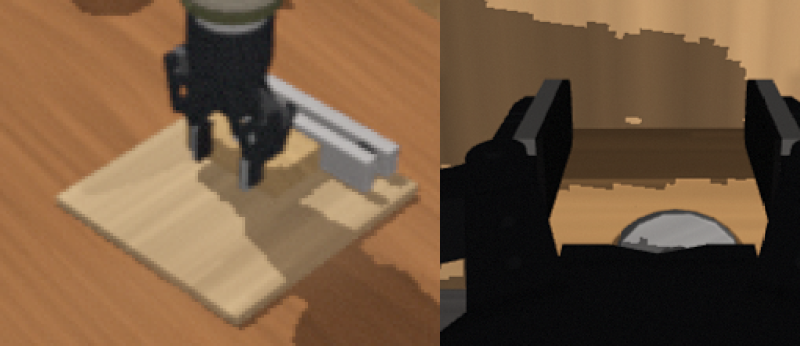

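The final picture shows the block flat and square between the fingers and the fence. The bush is seated and clear of the fingers, the push is steady at about 7.5–8 N, and the fence is about 13 mm in. I hand in now.

```bash
python3 -c "
from workcell import manip
print(manip.hand_in())"
```

```text
the job is handed in; nothing more can be done
None
```

I set the bush flange down in the recess and let go of it, and handed in while pushing the block square against the fence at about 7.5–8 N (fence about 13 mm in), fingers clear of the bush; the hand-in returned no verdict.

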